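# Refit the axle of an edge-paint roller trough

## Robot

A 6-joint arm with a two-finger parallel gripper is mounted at the origin on the work surface. World frame = base frame: x ahead of the robot, y to its left, z up, the work surface at z = 0. Lengths are in mm, angles in rad, forces in N, time in s.
With the tool pointing down it reaches from about 275 to 750 mm from the base axis. Payload 10.2 kg.
Tool frame: the origin (TCP) lies midway between the tips of the shut fingers; the grasp point (between the pads) lies grip_depth behind it (grip_depth is the distance from the TCP to the grasp point, in mm); z points along the fingers, y is the line along which they close (so a half turn about z gives the same grasp; the last joint's range is limited). The gripper opens to 85 mm and grips with 20 to 120 N. Pads are 22 mm wide; open, the fingers measure 114 mm over their backs; the gripper's body (76 mm by 85 mm) begins 54 mm behind the grasp point. The pads swing forward as they close: fully open they stand 13 mm farther back than shut.
Start: joints at [-0.223, 0.313, 1.498, -0, 1.331, -0.223], TCP at [525.006, -0.013, 231.294] pointing down, gripper open.
Joint ranges: [-2.94, 2.94], [-0.97, 2.17], [0.19, 2.56], [-1.23, 4.37], [0.02, 3.11], [-2.88, 2.88]. Speed limits (rad/s): [2.39, 2.39, 3.01, 3.14, 3.14, 3.14].

## Interface

Orientations are given as a unit quaternion [w, x, y, z].
In Python, from rig import * gives the robot as it stands.
- The arm moves only by the tool servo_tool, never from a script. Its argument "commands" is a list of rows, each a list of 3 entries, a list of its own where there are three numbers: the gripper command: -1 is fully open, 1 is shut, values between are in proportion, then the shift along the tool's x, y, z in m, then the turn, a rotation vector about the tool's x, y, z in units of 6 degrees (1.0 is 6 degrees). In form: [[grip, [dx, dy, dz], [ax, ay, az]], ...]. A call has 1 to 10 rows; each row shifts and turns the commanded pose from where the row before left it, along the tool's axes as they then stand; what a row does not reach is not made up. A row lasts 1/12 s, in which the tool goes at most 41.7 mm and 7.16 degrees, less where a joint would pass 70% of its speed; a pose out of reach is approached as far as the arm can. A call is refused whole if a number of a shift passes 0.0417 or a number of a turn 1, either way. A call with a gripper value outside its range is refused whole. The fingers move at their own pace and stop on an object; "squeeze" is the grip in N (left out, the last holds). Time passes only in rows, so rows that do not move let the fingers close. It gives the time, the measured TCP pose, the force, the opening and the grip force at its end, in the units of the state.
- sense(): the state, without advancing time (a new reading comes with each control period).
- capture(name): name is "scene" or "side" or "wrist"; returns a dict with "pixels" (400x640x3 uint8, red, green, blue), "z_map" (400x640 float32, mm along the optical axis (not along the pixel's ray), 0 where there is no reading), "fx", "fy", "cx", "cy" (pixels), "rvec" (rotation vector, rad) and "tvec" (3), from world to camera coordinates, as OpenCV has them; the wrist camera has in their place "T_tool_cam" (4x4, takes a point from camera to tool coordinates, whose origin is the TCP and whose axes are the flange's). Camera axes: x right, y down, z forward; pixel columns grow to the right and rows downward; lengths in mm; the calibration is good to about 2 mm. A picture is of the moment at which its call begins: read the wrist's pose just before it.
- finish_job(): hands the job in; it is judged then, once.
The state is a dict: "time_s": time; "joints": joint angles; "dq": joint speeds; "tau": joint torques, N m; "eef_pos": TCP position; "ee_rot": TCP orientation; "force": force on the tool from outside, world axes, zero at the start; "wrist_torque": the same for the moment, N m; "grip_width": opening from 0.0 (shut) to 1.0 (fully open); "grip_force": force on a finger pad.
Only numpy, scipy, OpenCV 4.12 (cv2) and the standard library are available. Lean on these libraries where they do the work, as an engineer would, in place of code of your own. Each camera call takes 0.05 s, during which the arm holds its last target. There are 200 camera calls.

## Task

The washed brass roller is back in the pan of the edge-paint trough. Take its axle from the wooden rest and slide it, nose first from the side with the yellow keeper, through the near cheek, the roller and the far cheek until its collar is fully home against the near cheek, then let go and push the keeper right down to lock it. Leave the other tools, jars and bottles as they lie.

Things in the scene. Friction and masses are not known exactly. Their poses are not given: they have to be found in the camera images.
- trough: edge-paint roller trough, bolted down: grey foot 170 x 112 mm, steel tank, two upright aluminium cheeks 84 mm wide, 10 mm thick, 107 mm high, outer faces at y = -52 and +52 mm. Origin under its centre on the bench; z up, y along the axle holes. The near cheek (with the keeper) is at -y, on the robot's right. A scraper blade on its +x side is 118 mm high.
- hole_near (a point): centre of the axle hole (12.6 mm diameter, brass-rimmed, 90 mm above the bench) in the near cheek, on its outer face, keeper side; the axle goes in here
- hole_far (a point): centre of the same-sized hole in the far cheek, on its outer face
- trough_mid (a point): point on the hole axis midway between the cheeks
- roller: loose brass roller, 60 mm diameter, 78 mm long, about 0.3 kg, in the pan between the cheeks. Origin: its centre; y along its bore (12.6 mm diameter). While the axle is out it lies about 3 mm below the hole axis; the axle's tapered nose lifts it in passing. It may turn about y.
- axle: loose axle, about 0.12 kg, lying level in a slot of the rest, axis 40 mm above the bench: steel shaft 10 mm diameter, nose tapered over 16 mm; brass collar 24 mm diameter, 6 mm thick; behind it a groove 10 mm wide; then a round black ribbed handle 18 mm diameter, from 16 to 80 mm behind the collar's inner face. Origin on the axis 56 mm ahead of that face; y towards the nose; may be rolled about y
- axle_tip (a point): end of the nose, on the axis, 132 mm ahead of the collar's inner face (home, it stands 28 mm out of the far cheek)
- axle_collar (a point): centre of the collar's inner face (the face that comes against the near cheek)
- axle_grip (a point): on the axis of the handle, 50 mm behind the collar's inner face: the place to grip
- keeper (a joint): forked steel plate with a yellow tab 32 x 16 mm on top, sliding up and down on the near cheek's outer face; value = height above fully down, 0 to 0.016 m; stays where left, about 2.5 N pushes it down. Down, its fork stands in the axle's groove (2.5 mm free either way), so it goes down only when the axle is home; up, it clears the collar
- keeper_tab (a point): centre of the top face of the keeper's yellow tab (114 mm above the bench when down); it lies 11 mm out from the near cheek's outer face, straight above the hole axis
- rest: wooden rest 204 x 104 mm, 43 mm high, fixed: two notched rails at y = -40 and +40 mm; three slots side by side at x = -70, 0 and +70 mm. Origin: centre of its underside; the things in it lie along its y, the axle's handle beyond its -y side
- dauber: wooden dauber with a black sponge head, in a slot of the rest; origin on its axis midway between the rails
- brush: small blue brush, in a slot of the rest; origin on its axis midway between the rails
- paint_jar: dark jar, 68 mm wide, 62 mm high; origin under its centre
- dye_bottle: clear bottle, 52 mm wide, 105 mm high; origin under its centre
- mallet: white-headed mallet lying on its side, 52 mm high; origin under the head
- awl_block: purple block 62 x 62 x 40 mm with three awls standing in it, 118 mm high; origin under its centre
- bone_folder: flat bone folder, 150 x 24 x 6 mm; origin under its centre
Mind the look-alikes: they are no part of the job. What is shaped like the trough but orange is not meant. Several things have the shape of the roller; the one meant has the colours described above.

How it is judged:
By the outcome, as a careful person would: the job done as asked, in the order asked, and still so for the second after the job is handed in, with the robot touching nothing.
It also fails if it takes over 54 s, if anything falls off the work surface, if the arm or the gripper's body presses on something with over 40 N, if the wrist force passes 120 N, or if a joint passes its speed limit or range.

## Working session

There is one attempt and no reset: what is moved stays moved. The work goes in short steps, Python scripts to look and compute and a tool call to move; the robot and the scene stay as the last step left them, time stands still between calls to the robot, and variables do not carry over. Pictures are saved under pics/ and viewed, at most 12 in all, crops included, and the job is handed in when it is done.

Besides the shell and the picture viewer there is one more tool, called after ">>>" in YAML: its name, and indented under it one key for each argument. servo_tool: Moves the arm, as the interface text tells. Its arguments: {"type":"object","properties":{"commands":{"type":"array"},"squeeze":{"type":"number"}},"required":["commands"]}

```bash
mkdir -p pics; cat > h.py <<'E'
import numpy as np, cv2
from scipy.spatial.transform import Rotation as R
from rig import *
def save(c,n): cv2.imwrite(f'pics/{n}.png',c['pixels'][:,:,::-1])
def cam(c,s=None):
    "camera->world R,t"
    if 'rvec' in c:
        A=cv2.Rodrigues(np.array(c['rvec'],float))[0]; return A.T,-A.T@np.array(c['tvec'],float).ravel()
    q=s['ee_rot'];T=np.array(c['T_tool_cam']);Rt=R.from_quat([q[1],q[2],q[3],q[0]]).as_matrix()
    return Rt@T[:3,:3],Rt@T[:3,3]+np.array(s['eef_pos'])
def cloud(c,s=None):
    Rm,t=cam(c,s);v,u=np.mgrid[:400,:640];z=c['z_map']
    P=np.stack([(u-c['cx'])/c['fx']*z,(v-c['cy'])/c['fy']*z,z],-1)
    return P@Rm.T+t
def onplane(c,u,v,z,s=None):
    Rm,t=cam(c,s);d=Rm@np.array([(u-c['cx'])/c['fx'],(v-c['cy'])/c['fy'],1]);return t+d*(z-t[2])/d[2]
E
python3 - <<'E'
from h import *
import pickle
s=sense();print(s)
D={}
for n in('scene','side','wrist'):
    c=capture(n);save(c,n+'0');D[n]=c
    Rm,t=cam(c,s);print(n,t.round(),Rm[:,2].round(2),c['fx'],(c['z_map']>0).mean())
pickle.dump((s,D),open('d0.pkl','wb'))
E
```

```text
{'time_s': 0.0, 'joints': array([-2.23412816e-01,  3.13490637e-01,  1.49844782e+00,  2.80439601e-05,
        1.33101845e+00, -2.23427713e-01]), 'dq': array([-0.00047725, -0.00063659,  0.00109295,  0.0003788 ,  0.00068415,
       -0.00036168]), 'tau': array([-5.78409599e-04, -4.12261176e+01, -2.59742296e+01, -3.58453699e-04,
        4.11797926e-03, -1.23038126e-05]), 'eef_pos': array([5.24737077e+02, 4.79751888e-02, 2.30710249e+02]), 'ee_rot': array([-5.84473387e-04,  7.07103711e-01,  7.07109522e-01, -3.51954029e-04]), 'force': array([ 0.38561795, -0.32889979, -0.20710872]), 'wrist_torque': array([ 0.00620074, -0.04325547, -0.02971123]), 'grip_force': 0.0, 'grip_width': 1.000099946507902}
scene [1198. -592.  769.] [-0.57  0.58 -0.59] 432.21590239635617 0.99199609375
side [  97. -726. 1147.] [ 0.31  0.59 -0.75] 413.36420063000327 0.99596875
wrist [524.  77. 374.] [-0.   -0.3  -0.95] 332.20753714587795 0.9960546875
```

View pics/scene0.png

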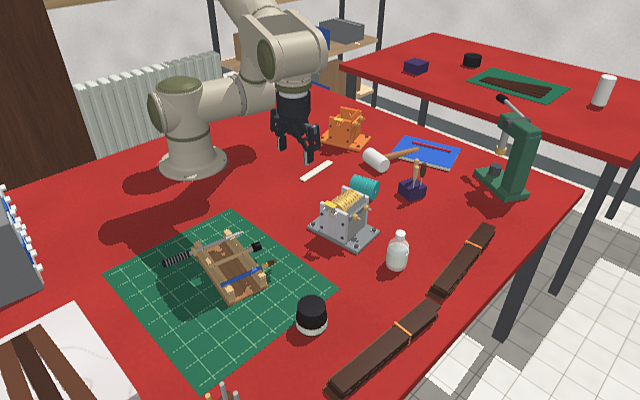

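View pics/side0.png

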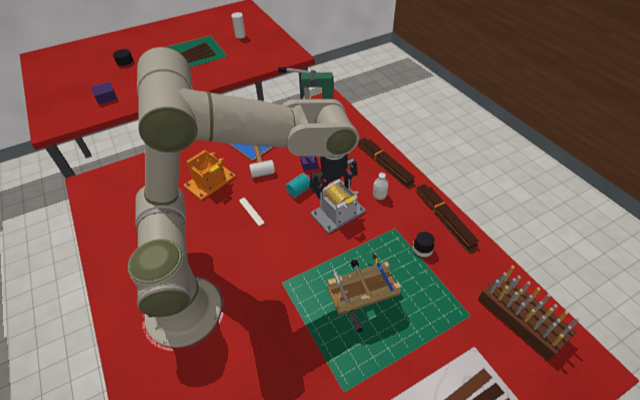

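Scene: grey trough at (345,215), rest at (230,265), axle handle (180,257), blue brush (240,272), dauber sponge (256,246); orange decoy at (345,130). Side: trough (338,205), rest (362,287), handle (355,318).

```bash
python3 - <<'E'
from h import *
import pickle
s,D=pickle.load(open('d0.pkl','rb'))
a=D['scene']['pixels'][170:310,150:400];b=D['side']['pixels'][165:345,290:420]
A=cv2.resize(a,None,fx=3.2,fy=3.2,interpolation=2);cv2.imwrite('pics/cs.png',A[:,:,::-1])
B=cv2.resize(b,None,fx=3.3,fy=3.3,interpolation=2);cv2.imwrite('pics/cd.png',B[:,:,::-1])
for n in('scene','side'):
    c=D[n];P=cloud(c);hsv=cv2.cvtColor(c['pixels'],cv2.COLOR_RGB2HSV)
    x,y,z=P[...,0],P[...,1],P[...,2]
    reg=(x>350)&(x<760)&(y>-400)&(y<250)
    # yellow
    m=reg&(hsv[...,0]>20)&(hsv[...,0]<34)&(hsv[...,1]>140)&(z>100)&(z<140)
    k,l,st,ce=cv2.connectedComponentsWithStats(m.astype(np.uint8))
    for i in range(1,k):
        if st[i,4]>5: print(n,'yel',st[i],P[l==i].mean(0).round(1),P[l==i].min(0).round(),P[l==i].max(0).round())
    # dark handle
    m=reg&(c['pixels'].max(2)<60)&(z>25)&(z<60)
    k,l,st,ce=cv2.connectedComponentsWithStats(m.astype(np.uint8))
    for i in range(1,k):
        if st[i,4]>10: print(n,'blk',st[i],P[l==i].mean(0).round(1),P[l==i].min(0).round(),P[l==i].max(0).round())
E
```

```text
scene yel [324 201  13   7  48] [609.8  40.4 125.8] [590.  28. 109.] [625.  66. 130.]
scene blk [251 242  11  10  69] [ 530.1 -137.9   45.2] [ 516. -149.   35.] [ 538. -127.   51.]
scene blk [186 251   4   7  13] [ 432.6 -271.1   43. ] [ 424. -274.   37.] [ 438. -265.   50.]
scene blk [183 252   4   7  11] [ 432.4 -278.8   43.2] [ 423. -282.   36.] [ 437. -275.   50.]
scene blk [177 254   4   7  11] [ 428.5 -292.4   43.7] [ 422. -294.   39.] [ 435. -290.   48.]
scene blk [180 254   4   6  12] [ 431.4 -286.1   43.1] [ 426. -288.   36.] [ 436. -284.   48.]
scene blk [166 259   4   7  12] [ 424.7 -320.1   43.4] [ 414. -322.   38.] [ 431. -317.   48.]
scene blk [162 261   5   7  24] [ 423.7 -329.3   42.6] [ 417. -332.   34.] [ 430. -326.   49.]
scene blk [300 298  11  10  24] [ 751.1 -181.7   59.3] [ 739. -191.   58.] [ 760. -173.   60.]
scene blk [296 306   4  16  38] [ 752.7 -204.6   42.4] [ 744. -211.   28.] [ 760. -198.   60.]
side yel [327 185  28  19 210] [596.8  86.9 114.7] [570.  27. 101.] [628. 135. 131.]
side blk [414 237  16  16 137] [ 742.2 -189.    44.9] [ 728. -212.   26.] [ 760. -156.   60.]
side blk [351 260   8   7  40] [ 519.9 -137.7   47.8] [ 509. -149.   41.] [ 532. -126.   55.]
side blk [349 310  14  23 120] [ 419.3 -303.2   45.3] [ 406. -334.   32.] [ 432. -266.   51.]
```

View pics/cs.png

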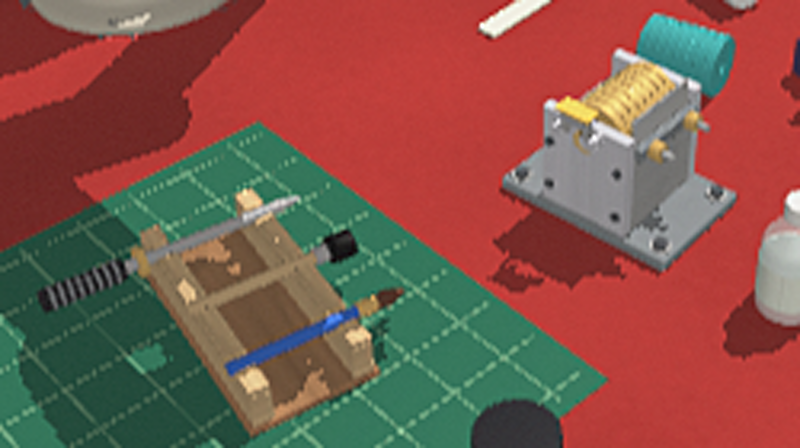

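View pics/cd.png

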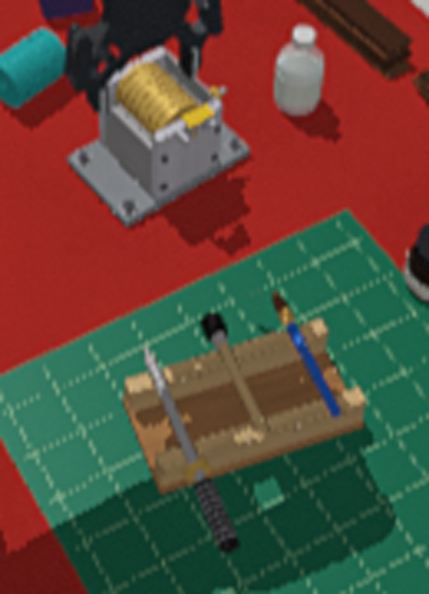

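Crops: keeper yellow tab at scene px (330,204), up; axle lies with silver nose toward upper right (scene (242,233)), brass collar (194,251), handle left. Now the wrist view.

```bash
python3 - <<'E'
from h import *
import rig
print([k for k in dir(rig) if not k.startswith('_')], getattr(rig,'grip_depth',None))
E
```

```text
['PlanningError', 'capture', 'finish_job', 'grip_depth', 'sense'] 18.700000000000003
```

View pics/wrist0.png

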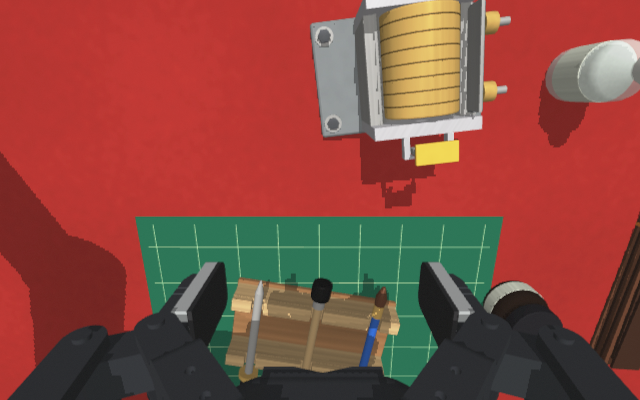

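Wrist: trough top centre-right (tab at (437,152), roller (420,70)), rest below with shaft at (255,330); axes right=+x, up=+y.

```bash
cat > m.py <<'E'
from h import *
def line(P2):
    vx,vy,x,y=cv2.fitLine(P2.astype(np.float32),cv2.DIST_HUBER,0,.01,.01).ravel();return np.array([x,y]),np.arctan2(vy,vx)
def trough(c,s):
    P=cloud(c,s);x,y,z=np.moveaxis(P,-1,0);hsv=cv2.cvtColor(c['pixels'],cv2.COLOR_RGB2HSV)
    tab=(hsv[...,0]>24)&(hsv[...,0]<33)&(hsv[...,1]>120)&(z>122)&(z<138)
    print('tab',tab.sum(),P[tab].mean(0).round(1),P[tab].min(0).round(1),P[tab].max(0).round(1))
    if tab.sum()>20: print(' rect',cv2.minAreaRect(P[tab][:,:2].astype(np.float32)))
    t=P[tab].mean(0)
    # roller: brass, z>85, between cheeks
    r=(abs(x-t[0])<60)&(y>t[1]+20)&(y<t[1]+120)
    top=r&(hsv[...,1]<60)&(z>104)&(z<111)
    k,l,st,ce=cv2.connectedComponentsWithStats(top.astype(np.uint8))
    for i in range(1,k):
        if st[i,4]>40:
            Q=P[l==i];print('cheek top',st[i],Q.mean(0).round(1),cv2.minAreaRect(Q[:,:2].astype(np.float32)))
    ft=(abs(x-t[0])<130)&(y>t[1]-20)&(y<t[1]+150)&(z>4)&(z<25)&(hsv[...,1]<60)
    Q=P[ft];print('foot',ft.sum(),Q.mean(0).round(1) if ft.any() else '',np.median(Q[:,2]) if ft.any() else '')
E
python3 - <<'E'
from m import *
import pickle
s,D=pickle.load(open('d0.pkl','rb'))
c=D['wrist'];trough(c,s)
P=cloud(c,s);x,y,z=np.moveaxis(P,-1,0);v,u=np.mgrid[:400,:640]
m=(u>235)&(u<275)&(v>275)&(v<372)&(z>39.5)&(z<50)&(c['pixels'].max(2)-c['pixels'].min(2)<25)
Q=P[m];p,a=line(Q[:,:2]);print('shaft',m.sum(),p,a,Q[:,1].min(),Q[:,1].max(),np.percentile(Q[:,2],[50,90]))
for n in('scene','side'):
    c=D[n];P=cloud(c);x,y,z=np.moveaxis(P,-1,0);h=cv2.cvtColor(c['pixels'],cv2.COLOR_RGB2HSV)
    m=(x>395)&(x<450)&(y<-262)&(y>-340)&(z>32)
    Q=P[m];p,a=line(Q[:,:2]);print(n,'handle',m.sum(),p,a,Q[:,1].min(),Q[:,1].max(),np.percentile(Q[:,2],[50,95]))
    m=(x>395)&(x<470)&(y<-230)&(y>-285)&(z>40)&(h[...,0]>14)&(h[...,0]<30)&(h[...,1]>90)
    Q=P[m];print('brass',m.sum(),Q.mean(0).round(1),Q.min(0).round(),Q.max(0).round())
E
```

```text
tab 791 [608.7  36.8 129.6] [593.2  28.  127.5] [624.   45.3 131.8]
 rect ((608.6000366210938, 36.66690444946289), (30.22207260131836, 14.639927864074707), 6.915955543518066)
cheek top [365   0  59   9 327] [570.  139.4 107.3] ((574.6876831054688, 138.61924743652344), (5.759095668792725, 40.499122619628906), 89.23208618164062)
cheek top [473   1   6 110 320] [637.1 105.3 107.6] ((637.290771484375, 103.15797424316406), (1.5549534559249878, 74.64981842041016), 6.608810901641846)
cheek top [419 115  63   8 265] [630.9  58.7 107.3] ((624.2799072265625, 59.486427307128906), (47.935218811035156, 5.290301322937012), 0.5837743878364563)
foot 4980 [540.   94.2  12.9] 12.54180014919396
shaft 717 [ 443.45343 -185.24826] 1.3945166 -252.92000862286244 -122.71418907956784 [44.47428658 45.69022985]
scene handle 219 [ 429.6356  -299.90762] 1.4117545 -331.85974929418916 -262.4059426940997 [43.79950361 48.14609804]
brass 87 [ 443.3 -244.8   43. ] [ 409. -261.   40.] [ 470. -230.   51.]
side handle 151 [ 419.12033 -300.80002] 1.4135163 -333.82127377280176 -262.5822546283543 [46.00454326 49.89508783]
brass 99 [ 437.9 -244.4   43.9] [ 402. -261.   40.] [ 470. -231.   56.]
```

```bash
cat >> h.py <<'E'
def togo(p,yaw):
    "tool-frame shift (mm) and turn (units of 6deg) to TCP p, pointing down, tool x at world angle yaw(deg)"
    s=sense();q=s['ee_rot'];Rt=R.from_quat([q[1],q[2],q[3],q[0]]).as_matrix()
    a=np.radians(yaw);G=np.array([[np.cos(a),np.sin(a),0],[np.sin(a),-np.cos(a),0],[0,0,-1]])
    print('t',round(s['time_s'],2),'pos',s['eef_pos'].round(1),'w',round(s['grip_width'],3),'gf',round(s['grip_force'],1),'F',s['force'].round(1),'T',s['wrist_torque'].round(2))
    print('  in present frame',(Rt.T@(np.array(p)-s['eef_pos'])).round(1),'in goal frame',(G.T@(np.array(p)-s['eef_pos'])).round(1),'turn',(R.from_matrix(Rt.T@G).as_rotvec()*30/np.pi).round(3))
E
python3 -c "
from h import *
togo([422.5,-303.5,130],79.9)"
```

```text
t 0.15 pos [524.8   0.  230.9] w 0.999 gf 0.0 F [ 0.  -0.3 -0.3] T [-0.    0.01  0.01]
  in present frame [-303.5 -102.2  100.9] in goal frame [-316.8  -47.5  100.9] turn [-9.000e-03 -1.000e-03  1.683e+00]
```

>>> servo_tool:
  commands:
    - [-1,[0,0,0],[0,0,0.84]]
    - [-1,[0,0,0],[0,0,0.84]]
    - [-1,[-0.035,-0.005,0],[0,0,0]]
    - [-1,[-0.035,-0.005,0.005],[0,0,0]]
    - [-1,[-0.035,-0.005,0.01],[0,0,0]]
    - [-1,[-0.035,-0.005,0.015],[0,0,0]]
    - [-1,[-0.035,-0.005,0.015],[0,0,0]]
    - [-1,[-0.035,-0.005,0.015],[0,0,0]]
    - [-1,[-0.035,-0.005,0.015],[0,0,0]]
    - [-1,[-0.035,-0.005,0.01],[0,0,0]]

```text
time_s: 0.98
eef_pos: [435.4, -269.8, 144.9]
ee_rot: [-0.001, 0.767, 0.642, -0.0]
force: [-0.1, 0.4, 0.2]
grip_width: 1.0
grip_force: 0.0
```

```bash
python3 -c "
from h import *
togo([422.5,-303.5,130],79.9)"
```

```text
t 0.98 pos [ 435.4 -269.8  144.9] w 1.0 gf 0.0 F [-0.1  0.4  0.2] T [ 0.06 -0.07 -0.01]
  in present frame [-35.4  -6.8  14.8] in goal frame [-35.4  -6.8  14.9] turn [-0.013 -0.01   0.003]
```

Tracks well. Approach and partly close, then look from the wrist.

>>> servo_tool:
  commands:
    - [-0.2,[-0.02,-0.004,0.01],[0,0,0]]
    - [-0.2,[-0.0154,-0.0028,0.015],[0,0,0]]
    - [-0.2,[0,0,0.01],[0,0,0]]
    - [-0.2,[0,0,0],[0,0,0]]
    - [-0.2,[0,0,0],[0,0,0]]

```text
time_s: 1.4
eef_pos: [423.8, -301.5, 111.1]
ee_rot: [-0.001, 0.766, 0.642, 0.0]
force: [0.5, -0.0, 0.9]
grip_width: 0.602
grip_force: 0.0
```

```bash
python3 - <<'E'
from m import *
togo([422.5,-303.5,130],79.9)
s=sense();c=capture('wrist');save(c,'w1')
P=cloud(c,s)
q=s['ee_rot'];Rt=R.from_quat([q[1],q[2],q[3],q[0]]).as_matrix()
T=(P-s['eef_pos'])@Rt; z=P[...,2]
for lo in range(-40,200,10):
    m=(abs(T[...,1])<25)&(T[...,0]>=lo)&(T[...,0]<lo+10)&(z>38)&(z<56)
    if m.sum()>5:
        Q=T[m];top=P[m][:,2];print(lo,m.sum(),'y med',np.median(Q[:,1]).round(1),np.percentile(Q[:,1],[3,97]).round(1),'ztop',np.percentile(top,95).round(1),np.median(c['pixels'][m],0))
E
```

```text
t 1.4 pos [ 423.8 -301.5  111.1] w 0.602 gf 0.0 F [ 0.5 -0.   0.9] T [ 0.03 -0.   -0.03]
  in present frame [ -2.2  -1.  -18.9] in goal frame [ -2.2  -1.  -18.9] turn [-0.009 -0.009  0.008]
-40 24 y med 0.4 [-7.8  5.9] ztop 49.4 [45. 46. 47.]
-30 336 y med -2.0 [-10.3   7.1] ztop 49.9 [49.  50.5 51. ]
-20 341 y med -1.3 [-10.2   6.9] ztop 50.1 [95. 97. 98.]
-10 381 y med -1.3 [-10.1   6.9] ztop 50.0 [94. 97. 96.]
0 369 y med -1.3 [-10.    6.8] ztop 50.1 [66. 68. 68.]
10 412 y med -1.6 [-9.9  7.3] ztop 50.2 [114.  116.5 117. ]
20 418 y med -1.5 [-9.8  7.2] ztop 50.0 [51. 51. 53.]
30 333 y med -1.2 [-8.9  5.8] ztop 49.2 [113. 122. 113.]
40 508 y med -1.8 [-12.5   9.5] ztop 52.7 [217.  183.  108.5]
50 605 y med -1.2 [-23.1  23. ] ztop 45.9 [207. 194. 149.]
60 1212 y med 0.0 [-23.4  23.5] ztop 45.4 [238. 215. 155.]
70 580 y med -1.2 [-22.9  22.6] ztop 45.8 [205.  198.  159.5]
80 283 y med -1.2 [-6.  3.] ztop 46.2 [195. 193. 188.]
90 292 y med -1.5 [-5.9  3. ] ztop 46.4 [191. 189. 184.]
100 320 y med -1.7 [-6.4  2.9] ztop 46.3 [190. 188. 185.]
110 353 y med -1.7 [-6.3  3.4] ztop 46.2 [191. 189. 184.]
120 275 y med -1.2 [-6.3  3.4] ztop 46.3 [190. 188. 183.]
```

View pics/w1.png

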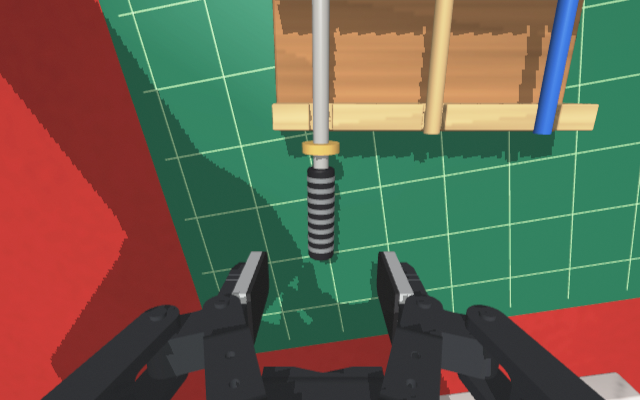

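Handle (px 320,215) is centred between the fingers, collar at (320,148). Descend and grip.

>>> servo_tool:
  commands:
    - [-0.2,[-0.003,-0.0016,0.02],[0,0,0]]
    - [-0.2,[0,0,0.025],[0,0,0]]
    - [-0.2,[0,0,0.025],[0,0,0]]
    - [-0.2,[0,0,0.015],[0,0,0]]
    - [-0.2,[0,0,0.004],[0,0,0]]
    - [1,[0,0,0],[0,0,0]]
    - [1,[0,0,0],[0,0,0]]
    - [1,[0,0,0],[0,0,0]]
    - [1,[0,0,0],[0,0,0]]
    - [1,[0,0,0],[0,0,0]]
  squeeze: 60

```text
time_s: 2.28
eef_pos: [422.1, -305.4, 23.3]
ee_rot: [0.001, 0.767, 0.642, 0.0]
force: [2.0, -0.4, 1.7]
grip_width: 0.188
grip_force: 58.5
```

```bash
python3 -c "
from h import *
togo([422.5,-303.5,150],79.9)"
```

```text
t 2.28 pos [ 422.1 -305.4   23.3] w 0.188 gf 58.5 F [ 2.  -0.4  1.7] T [ 0.09 -0.14 -0.01]
  in present frame [   1.8    0.2 -126.7] in goal frame [   1.9    0.  -126.7] turn [0.016 0.011 0.003]
```

>>> servo_tool:
  commands:
    - [1,[0,0,-0.005],[0,0,0]]
    - [1,[0,0,-0.015],[0,0,0]]
    - [1,[0,0,-0.025],[0,0,0]]
    - [1,[0,0,-0.03],[0,0,0]]
    - [1,[0,0,-0.03],[0,0,0]]
    - [1,[0,0,-0.02],[0,0,0]]
    - [1,[0,0,0],[0,0,0]]
    - [1,[0,0,0],[0,0,0]]
  squeeze: 110

```text
time_s: 2.95
eef_pos: [421.7, -305.2, 147.9]
ee_rot: [0.001, 0.766, 0.642, -0.0]
force: [-1.0, -0.6, -1.4]
grip_width: 0.175
grip_force: 107.5
```

```bash
cat >> m.py <<'E'
def axle(c,s):
    "held axle in the tool frame: per slice, y mid and top height"
    P=cloud(c,s);q=s['ee_rot'];Rt=R.from_quat([q[1],q[2],q[3],q[0]]).as_matrix()
    T=(P-s['eef_pos'])@Rt;f=c['pixels'].astype(int);grey=(f.max(2)-f.min(2)<30)
    m=(abs(T[...,1])<14)&(T[...,0]>45)&(T[...,0]<240)&(T[...,2]<0)&(T[...,2]>-45)&(T[...,2]<-8)
    Q=T[m];print('tip x',Q[:,0].max().round(1))
    L=[]
    for lo in range(55,165,10):
        w=Q[(Q[:,0]>=lo)&(Q[:,0]<lo+10)]
        if len(w)>8: L.append([lo+5,(np.percentile(w[:,1],2)+np.percentile(w[:,1],98))/2,np.percentile(w[:,2],4),len(w)])
    L=np.array(L);print(L.round(1).tolist());
    py=np.polyfit(L[:,0],L[:,1],1);pz=np.polyfit(L[:,0],L[:,2],1);print('y=%.4fx+%.2f  ztop=%.4fx+%.2f'%(*py,*pz))
    b=m|((abs(T[...,1])<14)&(T[...,0]>30)&(T[...,0]<70)&(T[...,2]>-45)&(T[...,2]<-5))
    h=cv2.cvtColor(c['pixels'],cv2.COLOR_RGB2HSV);b&=(h[...,0]>10)&(h[...,0]<30)&(h[...,1]>90)
    if b.any(): print('collar x',np.percentile(T[b][:,0],[2,50,98]).round(1),'n',b.sum())
E
python3 - <<'E'
from m import *
togo([422.5,-303.5,150],79.9)
s=sense();c=capture('wrist');save(c,'w2');axle(c,s)
E
```

```text
t 2.95 pos [ 421.7 -305.2  147.9] w 0.175 gf 107.5 F [-1.  -0.6 -1.4] T [-0.08 -0.04  0.06]
  in present frame [ 1.8  0.5 -2.1] in goal frame [ 1.8  0.5 -2.1] turn [0.012 0.011 0.004]
tip x 107.4
[[60.0, -0.4, -21.6, 723.0], [70.0, -0.6, -21.6, 758.0], [80.0, -0.6, -21.6, 824.0], [90.0, -0.6, -21.5, 901.0], [100.0, -0.6, -21.4, 973.0], [110.0, -0.5, -21.3, 179.0]]
y=-0.0023x+-0.33  ztop=0.0063x+-22.01
collar x [46.7 50.7 52.8] n 1350
```

View pics/w2.png

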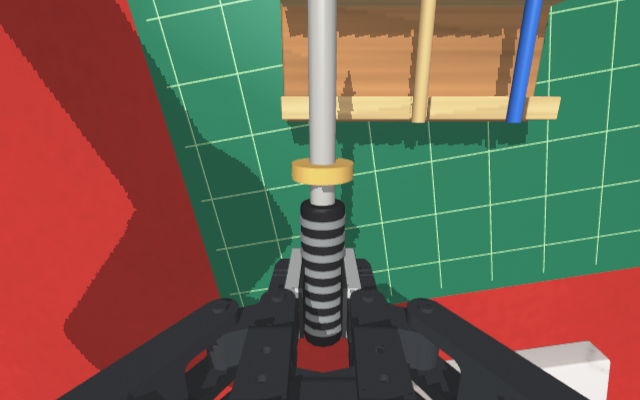

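Axle is held straight (shaft column 322, collar at (322,172)). Next a viewing point beside the trough, already turned to its yaw.

```bash
python3 -c "
from h import *
togo([560,5,230],96.75)"
```

```text
t 3.0 pos [ 421.3 -304.7  146.7] w 0.172 gf 107.5 F [-0.4 -0.4 -1.8] T [-0.07  0.11  0.03]
  in present frame [329.3  82.3 -83.2] in goal frame [291.3 174.2 -83.3] turn [-0.006 -0.006 -2.805]
```

>>> servo_tool:
  commands:
    - [1,[0,0,-0.02],[0,0,-0.35]]
    - [1,[0.01,0.005,-0.02],[0,0,-0.35]]
    - [1,[0.02,0.01,-0.02],[0,0,-0.35]]
    - [1,[0.03,0.015,-0.02],[0,0,-0.35]]
    - [1,[0.03,0.015,0],[0,0,-0.35]]
    - [1,[0.03,0.015,0],[0,0,-0.35]]
    - [1,[0.03,0.015,0],[0,0,-0.35]]
    - [1,[0.03,0.015,0],[0,0,-0.35]]
    - [1,[0.03,0.015,0],[0,0,0]]
    - [1,[0.03,0.015,0],[0,0,0]]

```text
time_s: 3.83
eef_pos: [536.3, -61.7, 225.4]
ee_rot: [-0.002, 0.664, 0.747, -0.001]
force: [1.0, -0.8, -1.1]
grip_width: 0.175
grip_force: 107.6
```

```bash
python3 -c "
from h import *
togo([560,5,230],96.75)"
```

```text
t 3.83 pos [536.3 -61.7 225.4] w 0.175 gf 107.6 F [ 1.  -0.8 -1.1] T [-0.16 -0.   -0.04]
  in present frame [63.5 31.3 -4.6] in goal frame [63.5 31.3 -4.6] turn [-0.03  -0.013 -0.004]
```

>>> servo_tool:
  commands:
    - [1,[0.025,0.012,-0.003],[0,0,0]]
    - [1,[0.025,0.012,0],[0,0,0]]
    - [1,[0.01,0.006,0],[0,0,0]]
    - [1,[0,0,0],[0,0,0]]
    - [1,[0,0,0],[0,0,0]]
    - [1,[0,0,0],[0,0,0]]

```text
time_s: 4.33
eef_pos: [558.9, -1.4, 229.5]
ee_rot: [-0.001, 0.665, 0.747, -0.001]
force: [-0.1, 0.2, -1.2]
grip_width: 0.174
grip_force: 107.6
```

```bash
python3 - <<'E'
from m import *
togo([560,5,230],96.75)
s=sense();c=capture('wrist');save(c,'w3');axle(c,s);trough(c,s)
import pickle;pickle.dump((s,c),open('w3.pkl','wb'))
E
```

```text
t 4.33 pos [558.9  -1.4 229.5] w 0.174 gf 107.6 F [-0.1  0.2 -1.2] T [-0.15 -0.04 -0.03]
  in present frame [ 6.3  1.8 -0.5] in goal frame [ 6.2  1.9 -0.5] turn [-0.016 -0.001 -0.014]
tip x 107.6
[[60.0, -0.7, -21.6, 724.0], [70.0, -0.7, -21.6, 771.0], [80.0, -0.8, -21.5, 822.0], [90.0, -0.9, -21.4, 885.0], [100.0, -0.8, -21.5, 962.0], [110.0, -0.9, -21.3, 213.0]]
y=-0.0035x+-0.52  ztop=0.0053x+-21.96
collar x [46.9 50.8 52.9] n 1347
tab 772 [608.9  36.8 129.7] [593.3  28.5 127.7] [624.7  45.4 131.7]
 rect ((608.929931640625, 36.69257354736328), (30.403995513916016, 14.056492805480957), 6.6838483810424805)
cheek top [341   0 120   8 893] [596.5 142.7 107.4] ((596.5845336914062, 142.84921264648438), (83.85761260986328, 4.438650608062744), 6.659822940826416)
cheek top [439  12  13 111 231] [637.1 105.3 107.5] ((637.3211059570312, 103.50694274902344), (1.4243664741516113, 75.9363021850586), 6.560664653778076)
cheek top [386 127  61   8 268] [630.7  58.8 107.2] ((625.4209594726562, 57.219215393066406), (46.843994140625, 5.317442417144775), 6.708329677581787)
foot 2130 [556.8  95.1  13.1] 12.664339555703833
```

View pics/w3.png

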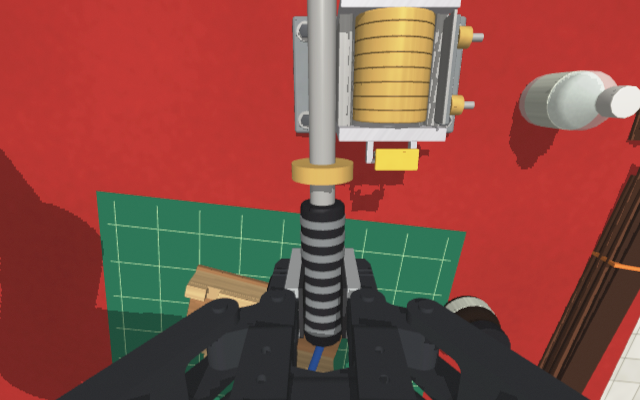

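```bash
cat > goal.py <<'E'
import sys
from h import *
u=np.array([-.1162,.9932,0]);H=np.array([608.1,47.8,73.4])
def g(gap,dz=0,dy=0): togo(H-u*(184.9+gap)+[.9932*dy,.1162*dy,dz],96.33+0)
g(*map(float,sys.argv[1:]))
E
python3 goal.py 40
```

```text
t 4.38 pos [559.   -1.6 229.8] w 0.171 gf 107.6 F [ 0.6 -0.5 -1. ] T [-0.1   0.02 -0.  ]
  in present frame [-181.5   54.8  156.3] in goal frame [-181.2   55.6  156.4] turn [-0.011 -0.     0.052]
```

```bash
sed -i 's/96.33+0/96.47/' goal.py
```

>>> servo_tool:
  commands:
    - [1,[-0.015,0.005,0],[0,0.05,0.03]]
    - [1,[-0.025,0.008,0],[0,0,0]]
    - [1,[-0.03,0.009,0],[0,0,0]]
    - [1,[-0.03,0.009,0],[0,0,0]]
    - [1,[-0.03,0.009,0.01],[0,0,0]]
    - [1,[-0.025,0.008,0.02],[0,0,0]]
    - [1,[-0.015,0.005,0.03],[0,0,0]]
    - [1,[-0.01,0.002,0.03],[0,0,0]]
    - [1,[0,0,0.02],[0,0,0]]
    - [1,[0,0,0.01],[0,0,0]]

```text
time_s: 5.22
eef_pos: [632.8, -174.2, 105.7]
ee_rot: [-0.004, 0.667, 0.745, 0.001]
force: [0.3, 0.2, -2.3]
grip_width: 0.17
grip_force: 107.7
```

```bash
python3 goal.py 40
```

```text
t 5.22 pos [ 632.8 -174.2  105.7] w 0.17 gf 107.7 F [ 0.3  0.2 -2.3] T [-0.11 -0.02 -0.  ]
  in present frame [-1.8  1.4 32.3] in goal frame [-1.5  1.2 32.3] turn [-0.042 -0.075 -0.014]
```

>>> servo_tool:
  commands:
    - [1,[0,0.0012,0.02],[0,0,0]]
    - [1,[0,0,0.011],[0,0,0]]
    - [1,[0,0,0],[0,0,0]]
    - [1,[0,0,0],[0,0,0]]
    - [1,[0,0,0],[0,0,0]]

```text
time_s: 5.63
eef_pos: [636.2, -172.5, 80.0]
ee_rot: [-0.001, 0.666, 0.746, 0.002]
force: [-0.7, -1.0, -1.7]
grip_width: 0.17
grip_force: 107.7
```

```bash
python3 goal.py 40; python3 - <<'E'
from h import *
a=capture('scene');b=capture('side')
A=cv2.resize(a['pixels'][165:265,240:400],None,fx=4.5,fy=4.5,interpolation=2);save({'pixels':A},'s4')
E
```

```text
t 5.63 pos [ 636.2 -172.5   80. ] w 0.17 gf 107.7 F [-0.7 -1.  -1.7] T [-0.12 -0.03  0.02]
  in present frame [-2.9 -2.3  6.6] in goal frame [-2.9 -2.3  6.6] turn [ 0.019 -0.038  0.011]
```

View pics/s4.png

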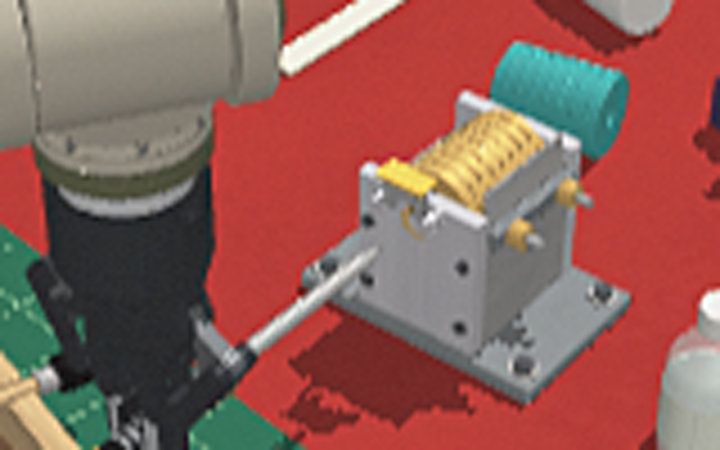

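Crop: nose tip at (372,252), keeper yoke/hole around (415,220), not yet entered. Correct the offset, then check.

>>> servo_tool:
  commands:
    - [1,[0,-0.0023,0.0066],[0,0,0]]
    - [1,[0,0,0],[0,0,0]]
    - [1,[0,0,0],[0,0,0]]
    - [1,[0,0,0],[0,0,0]]
    - [1,[0,0,0],[0,0,0]]

```text
time_s: 6.15
eef_pos: [633.4, -172.3, 72.0]
ee_rot: [-0.002, 0.666, 0.746, 0.002]
force: [0.1, -0.4, -0.9]
grip_width: 0.171
grip_force: 107.7
```

```bash
python3 goal.py 40; sleep .1; python3 - <<'E'
from m import *
s=sense();c=capture('wrist');axle(c,s)
for i in range(2): capture('wrist')
E
python3 goal.py 40
```

```text
t 6.15 pos [ 633.4 -172.3   72. ] w 0.171 gf 107.7 F [ 0.1 -0.4 -0.9] T [-0.11 -0.02  0.04]
  in present frame [-3.4  0.4 -1.4] in goal frame [-3.4  0.4 -1.4] turn [ 0.002 -0.049  0.012]
tip x 107.6
[[60.0, -0.7, -21.6, 719.0], [70.0, -0.7, -21.5, 771.0], [80.0, -0.8, -21.5, 825.0], [90.0, -0.9, -21.5, 882.0], [100.0, -0.8, -21.5, 962.0], [110.0, -0.9, -21.3, 215.0]]
y=-0.0035x+-0.52  ztop=0.0057x+-21.98
collar x [46.8 50.7 52.9] n 1327
t 6.3 pos [ 633.4 -172.3   71.9] w 0.168 gf 107.7 F [-0.6 -0.1 -1.5] T [-0.11  0.02 -0.07]
  in present frame [-3.4  0.5 -1.5] in goal frame [-3.4  0.5 -1.5] turn [ 0.002 -0.049  0.012]
```

>>> servo_tool:
  commands:
    - [1,[0.01,0.0005,-0.0015],[0,0,0]]
    - [1,[0.01,0,0],[0,0,0]]
    - [1,[0.01,0,0],[0,0,0]]
    - [1,[0,0,0],[0,0,0]]
    - [1,[0,0,0],[0,0,0]]
    - [1,[0,0,0],[0,0,0]]

```text
time_s: 6.8
eef_pos: [630.5, -142.3, 73.6]
ee_rot: [-0.002, 0.665, 0.746, 0.002]
force: [-0.1, -0.4, -1.2]
grip_width: 0.174
grip_force: 107.7
```

```bash
python3 goal.py 0; python3 - <<'E'
from h import *
a=capture('scene');b=capture('side')
A=cv2.resize(a['pixels'][190:250,290:370],(640,480),interpolation=2)
B=cv2.resize(b['pixels'][170:250,290:390],(100,80))
save({'pixels':A},'s5')
E
```

```text
t 6.8 pos [ 630.5 -142.3   73.6] w 0.174 gf 107.7 F [-0.1 -0.4 -1.2] T [-0.09  0.03  0.09]
  in present frame [ 6.5 -0.1  0.2] in goal frame [ 6.5 -0.1  0.2] turn [ 0.001 -0.048  0.015]
```

View pics/s5.png

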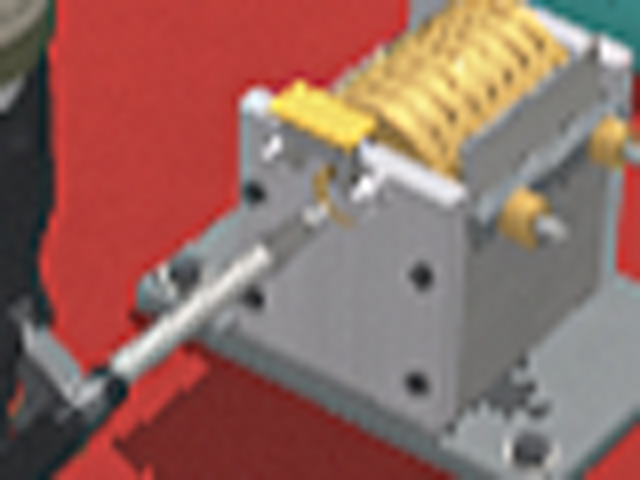

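Nose tip (320,208) points straight into the brass-rimmed hole (~(340,195)). Go in stepwise, watching force.

>>> servo_tool:
  commands:
    - [1,[0.005,0,0],[0,0,0]]
    - [1,[0.005,0,0],[0,0,0]]
    - [1,[0.005,0,0],[0,0,0]]
    - [1,[0,0,0],[0,0,0]]
    - [1,[0,0,0],[0,0,0]]

```text
time_s: 7.32
eef_pos: [628.7, -127.1, 73.6]
ee_rot: [-0.002, 0.665, 0.746, 0.002]
force: [0.1, -0.5, -1.6]
grip_width: 0.171
grip_force: 107.7
```

```bash
python3 goal.py -18
```

```text
t 7.32 pos [ 628.7 -127.1   73.6] w 0.171 gf 107.7 F [ 0.1 -0.5 -1.6] T [-0.15  0.02  0.03]
  in present frame [ 9.2 -0.1  0.3] in goal frame [ 9.2 -0.2  0.2] turn [ 0.    -0.05   0.018]
```

>>> servo_tool:
  commands:
    - [1,[0.004,0,0],[0,0,0]]
    - [1,[0.004,0,0],[0,0,0]]
    - [1,[0.004,0,0],[0,0,0]]
    - [1,[0.004,0,0],[0,0,0]]
    - [1,[0.004,0,0],[0,0,0]]
    - [1,[0,0,0],[0,0,0]]
    - [1,[0,0,0],[0,0,0]]

```text
time_s: 7.9
eef_pos: [626.4, -107.4, 73.7]
ee_rot: [-0.002, 0.665, 0.746, 0.002]
force: [0.1, 0.4, -1.3]
grip_width: 0.172
grip_force: 107.7
```

```bash
python3 goal.py -50
```

```text
t 7.9 pos [ 626.4 -107.4   73.7] w 0.172 gf 107.7 F [ 0.1  0.4 -1.3] T [-0.16 -0.02  0.01]
  in present frame [21.3 -0.2  0.4] in goal frame [21.3 -0.2  0.3] turn [-0.001 -0.05   0.016]
```

>>> servo_tool:
  commands:
    - [1,[0.005,0,0],[0,0,0]]
    - [1,[0.005,0,0],[0,0,0]]
    - [1,[0.005,0,0],[0,0,0]]
    - [1,[0.005,0,0],[0,0,0]]
    - [1,[0.005,0,0],[0,0,0]]
    - [1,[0,0,0],[0,0,0]]
    - [1,[0,0,0],[0,0,0]]

```text
time_s: 8.48
eef_pos: [623.4, -81.9, 73.7]
ee_rot: [-0.002, 0.665, 0.746, 0.002]
force: [-1.2, 2.1, -1.4]
grip_width: 0.175
grip_force: 107.7
```

```bash
python3 goal.py -90
```

```text
t 8.48 pos [623.4 -81.9  73.7] w 0.175 gf 107.7 F [-1.2  2.1 -1.4] T [ 0.2   0.06 -0.05]
  in present frame [35.7 -0.2  0.5] in goal frame [35.7 -0.3  0.3] turn [-0.004 -0.06   0.017]
```

>>> servo_tool:
  commands:
    - [1,[0.006,0,0],[0,0,0]]
    - [1,[0.006,0,0],[0,0,0]]
    - [1,[0.006,0,0],[0,0,0]]
    - [1,[0.006,0,0],[0,0,0]]
    - [1,[0.006,0,0],[0,0,0]]
    - [1,[0,0,0],[0,0,0]]
    - [1,[0,0,0],[0,0,0]]

```text
time_s: 9.07
eef_pos: [620.0, -52.1, 73.9]
ee_rot: [-0.002, 0.665, 0.747, 0.002]
force: [0.6, 1.8, -2.5]
grip_width: 0.176
grip_force: 107.6
```

```bash
python3 goal.py -132; python3 - <<'E'
from m import *
s=sense();c=capture('wrist');save(c,'w6');axle(c,s)
E
```

```text
t 9.07 pos [620.  -52.1  73.9] w 0.176 gf 107.6 F [ 0.6  1.8 -2.5] T [0.07 0.   0.07]
  in present frame [47.7 -0.3  0.8] in goal frame [47.7 -0.4  0.5] turn [-0.003 -0.058  0.018]
tip x 104.0
[[60.0, -0.8, -21.1, 713.0], [70.0, -0.8, -21.1, 773.0], [80.0, -0.8, -20.8, 649.0], [100.0, -0.0, -34.3, 478.0]]
y=0.0184x+-2.00  ztop=-0.3393x+1.95
collar x [46.7 50.8 52.9] n 1333
```

>>> servo_tool:
  commands:
    - [1,[0.004,0,0],[0,0,0]]
    - [1,[0.004,0,0],[0,0,0]]
    - [1,[0.004,0,0],[0,0,0]]
    - [1,[0.004,0,0],[0,0,0]]
    - [1,[0,0,0],[0,0,0]]
    - [1,[0,0,0],[0,0,0]]

```text
time_s: 9.62
eef_pos: [618.2, -36.5, 74.0]
ee_rot: [-0.002, 0.665, 0.746, 0.002]
force: [-0.2, 2.2, -3.0]
grip_width: 0.168
grip_force: 107.6
```

```bash
python3 goal.py -132
```

```text
t 9.62 pos [618.2 -36.5  74. ] w 0.168 gf 107.6 F [-0.2  2.2 -3. ] T [ 0.03 -0.   -0.03]
  in present frame [32.  -0.3  0.8] in goal frame [32.  -0.4  0.6] turn [-0.002 -0.057  0.015]
```

>>> servo_tool:
  commands:
    - [1,[0.005,0,0],[0,0,0]]
    - [1,[0.005,0,0],[0,0,0]]
    - [1,[0.005,0,0],[0,0,0]]
    - [1,[0.005,0,0],[0,0,0]]
    - [1,[0.004,0,0],[0,0,0]]
    - [1,[0,0,0],[0,0,0]]
    - [1,[0,0,0],[0,0,0]]

```text
time_s: 10.2
eef_pos: [615.5, -12.5, 74.1]
ee_rot: [-0.002, 0.666, 0.746, 0.002]
force: [-0.4, 0.3, -2.8]
grip_width: 0.172
grip_force: 107.6
```

```bash
python3 goal.py -132
```

```text
t 10.2 pos [615.5 -12.5  74.1] w 0.172 gf 107.6 F [-0.4  0.3 -2.8] T [-0.05 -0.03 -0.  ]
  in present frame [ 7.9 -0.3  0.8] in goal frame [ 7.9 -0.3  0.7] turn [-0.002 -0.058  0.014]
```

>>> servo_tool:
  commands:
    - [1,[0.003,0,0],[0,0,0]]
    - [1,[0.003,0,0],[0,0,0]]
    - [1,[0.001,0,0],[0,0,0]]
    - [1,[0,0,0],[0,0,0]]
    - [1,[0,0,0],[0,0,0]]

```text
time_s: 10.62
eef_pos: [614.7, -6.0, 74.2]
ee_rot: [-0.002, 0.666, 0.746, 0.002]
force: [1.2, -1.5, -2.2]
grip_width: 0.172
grip_force: 107.6
```

>>> servo_tool:
  commands:
    - [1,[0.001,0,0],[0,0,0]]
    - [1,[0,0,0],[0,0,0]]
    - [1,[0,0,0],[0,0,0]]

```text
time_s: 10.87
eef_pos: [614.7, -5.3, 74.2]
ee_rot: [-0.002, 0.666, 0.746, 0.002]
force: [0.8, -3.1, -3.2]
grip_width: 0.172
grip_force: 107.6
```

>>> servo_tool:
  commands:
    - [1,[0.001,0,0],[0,0,0]]
    - [1,[0,0,0],[0,0,0]]
    - [1,[0,0,0],[0,0,0]]

```text
time_s: 11.12
eef_pos: [614.6, -4.6, 74.2]
ee_rot: [-0.002, 0.666, 0.746, 0.002]
force: [1.1, -5.2, -3.2]
grip_width: 0.173
grip_force: 107.6
```

>>> servo_tool:
  commands:
    - [1,[0.001,0,0],[0,0,0]]
    - [1,[0.001,0,0],[0,0,0]]
    - [1,[0.001,0,0],[0,0,0]]
    - [1,[0,0,0],[0,0,0]]
    - [1,[0,0,0],[0,0,0]]

```text
time_s: 11.53
eef_pos: [614.6, -4.6, 74.2]
ee_rot: [0.0, 0.666, 0.746, 0.0]
force: [1.1, -19.1, -5.8]
grip_width: 0.17
grip_force: 107.4
```

```bash
python3 goal.py -132;  python3 - <<'E'
from m import *
import pickle
s=sense();c=capture('wrist');save(c,'w7');pickle.dump((s,c),open('w7.pkl','wb'));axle(c,s)
E
```

```text
t 11.53 pos [614.6  -4.6  74.2] w 0.17 gf 107.4 F [  1.1 -19.1  -5.8] T [-3.21 -0.15  0.06]
  in present frame [-0.1 -0.4  0.8] in goal frame [-0.1 -0.4  0.8] turn [ 0.002 -0.002  0.006]
tip x 102.1
[[60.0, 0.0, -34.3, 2641.0], [70.0, -0.0, -44.6, 2135.0], [80.0, -0.0, -44.6, 3512.0], [90.0, 0.0, -44.6, 3818.0], [100.0, 0.0, -44.4, 2689.0]]
y=0.0006x+-0.05  ztop=-0.2013x+-26.38
collar x [ 48.1  85.5 100.9] n 12654
```

View pics/w7.png

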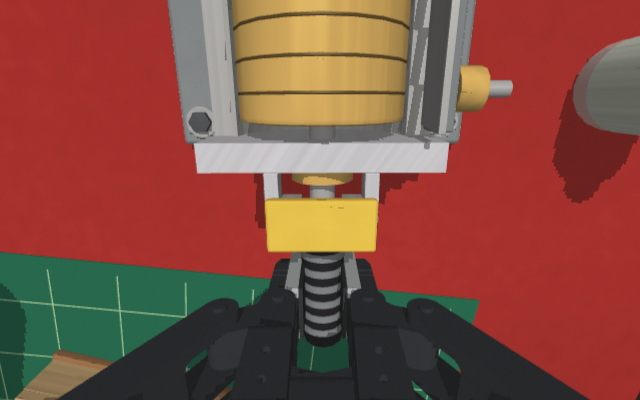

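Collar (322,178) sits against the cheek, push force rose to 19 N at the predicted place: home. Relax the push and release.

>>> servo_tool:
  commands:
    - [1,[-0.001,0,0],[0,0,0]]
    - [1,[-0.0008,0,0],[0,0,0]]
    - [1,[0,0,0],[0,0,0]]
    - [0.2,[0,0,0],[0,0,0]]
    - [0.2,[0,0,0],[0,0,0]]
    - [0.2,[0,0,0],[0,0,0]]
    - [0.2,[0,0,0],[0,0,0]]
  squeeze: 20

```text
time_s: 12.17
eef_pos: [614.5, -2.6, 74.5]
ee_rot: [-0.002, 0.666, 0.746, 0.002]
force: [-0.4, -0.5, -1.0]
grip_width: 0.404
grip_force: 0.0
```

```bash
python3 goal.py -132;  python3 - <<'E'
from m import *
import pickle
s0,c0=pickle.load(open('w7.pkl','rb'))
s=sense();c=capture('wrist');save(c,'w8')
for S,C in((s0,c0),(s,c)):
    h=cv2.cvtColor(C['pixels'],cv2.COLOR_RGB2HSV);P=cloud(C,S);v,w=np.mgrid[:400,:640]
    m=(h[...,0]>10)&(h[...,0]<24)&(h[...,1]>90)&(v>165)&(v<197)&(w>285)&(w<360)
    Q=P[m]; uu=np.array([-.1162,.9932,0]); t=(Q-[608.9,36.75,0])@uu
    print('collar brass: n',m.sum(),'rows',v[m].min(),v[m].max(),'along from tab',np.percentile(t,[2,50,98]).round(1),'z',np.percentile(Q[:,2],[2,98]).round(1))
E
```

```text
t 12.17 pos [614.5  -2.6  74.5] w 0.404 gf 0.0 F [-0.4 -0.5 -1. ] T [ 0.02 -0.02 -0.01]
  in present frame [-2.1 -0.5  1.1] in goal frame [-2.1 -0.5  1.1] turn [ 0.004 -0.055  0.015]
collar brass: n 653 rows 173 185 along from tab [-21.2   6.6   8.9] z [  0.6 102.9]
collar brass: n 640 rows 178 189 along from tab [-22.    6.5   8.7] z [  0.7 102. ]
```

```bash
python3 - <<'E'
from m import *
s=sense();c=capture('wrist')
P=cloud(c,s);uu=np.array([-.1162,.9932,0]);t=(P-[608.9,36.75,0])@uu
for r in range(138,206,2 ): print(r,[(round(float(t[r,k]),1),round(float(P[r,k,2]),1),c['pixels'][r,k].tolist()) for k in (300,322)])
E
```

```text
138 [(20.8, 82.1, [102, 101, 102]), (22.1, 93.5, [109, 108, 105])]
140 [(20.8, 88.8, [102, 100, 101]), (21.5, 94.7, [110, 109, 106])]
142 [(20.7, 93.9, [102, 100, 102]), (20.7, 93.8, [109, 109, 106])]
144 [(20.6, 98.8, [101, 100, 100]), (20.9, 100.6, [103, 102, 102])]
146 [(20.7, 104.7, [101, 100, 101]), (20.8, 105.4, [102, 102, 102])]
148 [(20.5, 107.5, [182, 179, 182]), (20.3, 106.6, [122, 121, 122])]
150 [(19.7, 107.0, [201, 199, 202]), (20.0, 108.9, [201, 199, 201])]
152 [(19.2, 107.9, [201, 199, 201]), (19.1, 107.6, [200, 197, 199])]
154 [(18.3, 106.7, [199, 197, 200]), (18.4, 106.9, [200, 198, 199])]
156 [(17.8, 107.4, [198, 196, 198]), (17.8, 107.7, [200, 198, 199])]
158 [(17.2, 108.1, [196, 193, 196]), (17.0, 106.9, [200, 198, 199])]
160 [(16.4, 107.3, [195, 192, 195]), (16.5, 107.8, [201, 198, 200])]
162 [(15.7, 106.8, [195, 192, 195]), (15.8, 107.6, [201, 198, 201])]
164 [(15.1, 107.4, [196, 194, 197]), (15.0, 106.9, [203, 200, 202])]
166 [(14.4, 107.3, [199, 197, 200]), (14.6, 108.5, [201, 198, 201])]
168 [(13.6, 107.0, [201, 199, 202]), (13.7, 107.3, [200, 198, 199])]
170
[... 477 characters left out ...]
8.5, [125, 102, 58]), (6.6, 101.5, [208, 168, 92])]
186 [(5.1, 98.5, [125, 101, 57]), (5.8, 101.5, [208, 168, 92])]
188 [(-22.2, 0.7, [113, 43, 36]), (4.6, 99.7, [209, 169, 93])]
190 [(-23.8, 0.0, [110, 33, 31]), (2.1, 93.6, [135, 123, 101])]
192 [(-25.0, 0.8, [111, 36, 33]), (1.5, 94.3, [108, 108, 104])]
194 [(-26.8, -0.5, [112, 37, 34]), (0.9, 94.9, [141, 140, 136])]
196 [(-27.7, 1.3, [113, 36, 34]), (0.2, 95.1, [165, 165, 159])]
198 [(2.1, 104.2, [135, 115, 113]), (-0.7, 95.0, [164, 165, 159])]
200 [(2.2, 106.8, [118, 117, 114]), (-1.8, 94.2, [165, 165, 159])]
202 [(7.8, 126.9, [125, 117, 95]), (8.0, 127.7, [163, 155, 133])]
204 [(7.4, 127.6, [173, 140, 56]), (8.1, 129.6, [148, 120, 49])]
```

Cheek face at 10.9 mm, collar's outer edge at ~4.9 mm: 6 mm collar flush, so it is home. Rise clear, shut, move over the tab.

>>> servo_tool:
  commands:
    - [0.2,[0,0,-0.01],[0,0,0]]
    - [0.2,[0,0,-0.02],[0,0,0]]
    - [0.2,[0,0,-0.025],[0,0,0]]
    - [0.2,[0,0,-0.025],[0,0,0]]
    - [1,[0,0,0],[0,0,0]]
    - [1,[0.015,0,0],[0,0,0]]
    - [1,[0.015,0,0],[0,0,0]]
    - [1,[0.009,0,0],[0,0,0]]
    - [1,[0,0,0],[0,0,0]]
    - [1,[0,0,0],[0,0,0]]

```text
time_s: 13.1
eef_pos: [609.7, 36.2, 153.9]
ee_rot: [-0.002, 0.665, 0.747, 0.001]
force: [0.7, 0.2, 0.1]
grip_width: 0.002
grip_force: 0.0
```

```bash
python3 -c "
from h import *
togo([609.4,36.8,114],96.47)"
```

```text
t 13.1 pos [609.7  36.2 153.9] w 0.002 gf 0.0 F [0.7 0.2 0.1] T [ 0.04 -0.02 -0.02]
  in present frame [ 0.4 -0.2 39.9] in goal frame [ 0.7 -0.2 39.9] turn [-0.01  -0.052  0.027]
```

>>> servo_tool:
  commands:
    - [1,[-0.001,0,0.01],[0,0,0]]
    - [1,[-0.001,0,0.01],[0,0,0]]
    - [1,[0,0,0.003],[0,0,0]]
    - [1,[0,0,0.003],[0,0,0]]
    - [1,[0,0,0.003],[0,0,0]]
    - [1,[0,0,0.003],[0,0,0]]
    - [1,[0,0,0.003],[0,0,0]]
    - [1,[0,0,0.002],[0,0,0]]
    - [1,[0,0,0],[0,0,0]]
    - [1,[0,0,0],[0,0,0]]

```text
time_s: 13.93
eef_pos: [610.2, 33.6, 117.2]
ee_rot: [-0.002, 0.666, 0.746, 0.002]
force: [0.6, 0.1, 0.1]
grip_width: 0.002
grip_force: 0.0
```

>>> servo_tool:
  commands:
    - [1,[0,0,0.001],[0,0,0]]
    - [1,[0,0,0.001],[0,0,0]]
    - [1,[0,0,0.001],[0,0,0]]
    - [1,[0,0,0],[0,0,0]]

```text
time_s: 14.27
eef_pos: [610.3, 33.5, 114.3]
ee_rot: [-0.002, 0.666, 0.746, 0.002]
force: [0.0, 1.0, 0.2]
grip_width: -0.001
grip_force: 0.2
```

```bash
python3 - <<'E'
from m import *
s=sense();c=capture('wrist');a=capture('scene')
for C,S in((c,s),(a,None)):
    P=cloud(C,S);h=cv2.cvtColor(C['pixels'],cv2.COLOR_RGB2HSV);x,y,z=np.moveaxis(P,-1,0)
    m=(h[...,0]>23)&(h[...,0]<33)&(h[...,1]>150)&(abs(x-609)<25)&(abs(y-36)<16)&(z>105)&(z<140)
    print(m.sum(),np.percentile(P[m],[5,50,95],axis=0).round(1).tolist() if m.any() else '')
A=cv2.resize(a['pixels'][170:250,290:390],(700,560),interpolation=2)
save({'pixels':A},'s9')
E
```

```text
55 [[594.7, 38.2, 112.3], [610.3, 43.6, 114.7], [622.5, 45.3, 115.6]]
3 [[620.6, 38.1, 111.7], [623.1, 42.8, 112.7], [625.0, 43.4, 113.8]]
```

View pics/s9.png

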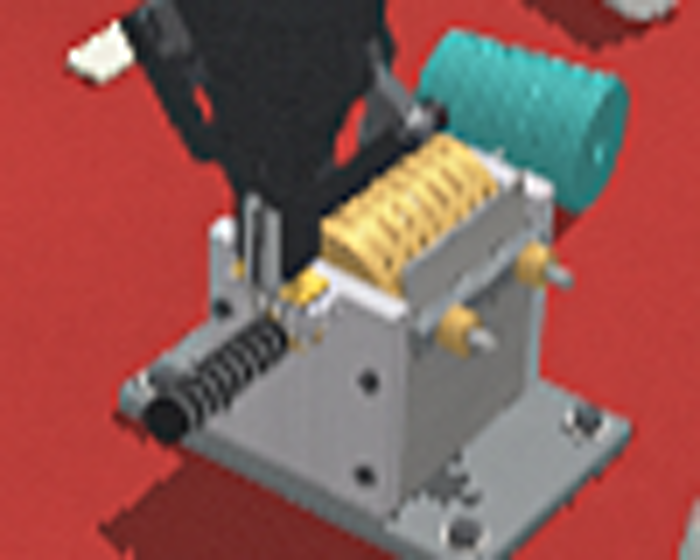

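Tab (305,288) has gone down to about 114.5 mm. Press to a firm stop.

>>> servo_tool:
  commands:
    - [1,[0,0,0.001],[0,0,0]]
    - [1,[0,0,0.001],[0,0,0]]
    - [1,[0,0,0],[0,0,0]]
    - [1,[0,0,0],[0,0,0]]

```text
time_s: 14.7
eef_pos: [610.4, 33.5, 113.9]
ee_rot: [-0.001, 0.666, 0.746, 0.002]
force: [-4.2, 0.1, 12.2]
grip_width: 0.001
grip_force: 6.0
```

>>> servo_tool:
  commands:
    - [1,[0,0,0.001],[0,0,0]]
    - [1,[0,0,0.0005],[0,0,0]]
    - [1,[0,0,0],[0,0,0]]
    - [1,[0,0,0],[0,0,0]]

```text
time_s: 15.03
eef_pos: [610.5, 33.5, 113.8]
ee_rot: [-0.001, 0.665, 0.746, 0.002]
force: [-8.5, 1.5, 21.1]
grip_width: 0.004
grip_force: 10.7
```

Firm stop at 113.8 mm: fully down. Lift off and check.

>>> servo_tool:
  commands:
    - [1,[0,0,-0.005],[0,0,0]]
    - [1,[0,0,-0.015],[0,0,0]]
    - [1,[0,0,-0.03],[0,0,0]]
    - [1,[-0.01,0,-0.03],[0,0,0]]
    - [1,[-0.02,0,-0.02],[0,0,0]]
    - [1,[-0.02,0,0],[0,0,0]]
    - [1,[0,0,0],[0,0,0]]
    - [1,[0,0,0],[0,0,0]]

```text
time_s: 15.7
eef_pos: [615.8, -17.3, 210.1]
ee_rot: [-0.002, 0.666, 0.746, 0.002]
force: [-0.4, 0.2, -0.1]
grip_width: -0.001
grip_force: 0.0
```

```bash
python3 - <<'E'
from m import *
s=sense();c=capture('wrist');save(c,'w10');print(s['force'],s['eef_pos'])
P=cloud(c,s);h=cv2.cvtColor(c['pixels'],cv2.COLOR_RGB2HSV);x,y,z=np.moveaxis(P,-1,0)
m=(h[...,0]>23)&(h[...,0]<33)&(h[...,1]>120)&(abs(x-609)<25)&(abs(y-36)<16)&(z>105)&(z<140)
print(m.sum(),np.percentile(P[m],[5,50,95],axis=0).round(1).tolist())
uu=np.array([-.1162,.9932,0]);D=P-[608.9,36.75,0];t=D@uu;p=D@[.9932,.1162,0]
f=(abs(p)<6)&(z>88)&(z<100)&(t>110);print('nose beyond',f.sum(),t[f].max() if f.any() else '','(home 143 from tab)')
k=(abs(p)<9)&(z>85)&(z<102)&(t<-9)&(t>-100);print('handle end',t[k].min() if k.any() else '','(home -69)')
E
```

```text
[-0.3602119   0.24413133 -0.10208933] [615.78554617 -17.31046629 210.14197227]
933 [[595.3, 29.6, 113.5], [609.1, 36.6, 114.5], [622.8, 43.6, 115.6]]
nose beyond 0  (home 143 from tab)
handle end -68.84640352316494 (home -69)
```

Keeper tab at 114 mm, handle end at −68.8 (home −69), robot clear. Handing in.

```bash
python3 -c "
from rig import *
print(finish_job())"
```

```text
the job is handed in; nothing more can be done
None
```

The axle is through the near cheek, roller and far cheek with its collar home, the keeper is pushed fully down, and the job was handed in at about 16 s; no verdict came back, and I did not see the nose beyond the far cheek.

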